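# Close the bayonet lid of a plant-food pellet feeder

## Task

The irrigation feeder on the bench has just been filled with plant-food pellets: close it. Put the bar-handled lid on its mouth so that the lugs of the collar go into the lid's two slots, push it down against the sprung seal, turn it clockwise as far as it goes and let it rise so that it locks in its notches. Do it without forcing anything, let go of the lid, and leave the spool, pot and scissors where they are.

Things in the scene. Friction and masses are not known exactly. Their poses are not given: they have to be found in the camera images.
- feeder: Pellet feeder screwed down to the bench: 150 mm square black foot, clear round tank 104 mm across with a 110 mm cap ring, two brass hose tails at its foot along +y and -y (to 88 mm out), and on top a white collar with an upright neck, the mouth. Origin: centre of the foot's underside, on the mouth's axis; z up.
- mouth (a point): Centre of the feeder's mouth at the rim of the neck, 160 mm above the bench. Neck: 52 mm outside, 43 mm bore, its outer edge cut back 1.5 mm over the top 2.5 mm. The collar (neck and lugs) was clamped on by hand: it really sits up to 1.7 mm higher or lower than this, which is not measured. It does not move in use.
- lug_level (a point): On the mouth's axis, level with the undersides of the collar's two lugs (nominal, 150 mm up). The lugs stick out 5 mm from the neck, opposite each other, each 6.4 mm wide, 5 mm high. Which way the collar was turned when clamped is not measured: the line through the lugs lies up to 0.5 rad either way of this frame's x axis (the feeder's).
- seal_top (a point): Centre of the top of the rubber seal ring inside the bore, unpressed: 159 mm above the bench whatever the collar's height. It is on a spring and goes down up to 18 mm: 2 N to start it, then 1 N more per mm.
- lid_grip (a point): Middle of the finger bar of the loose grey lid that stands right way up on the bench (67 mm across, 54 mm high in all, about 150 g). Bar: 54 mm along x, 14 mm wide along y, 26 mm high; flat top of the lid under it. The point is 41 mm above the skirt's lower edge, 13 mm above the flat top, on the lid's axis; z up.
- lid_skirt (a point): Centre of the lower edge of the lid's skirt, on the lid's axis. Skirt: 55 mm bore, 66 mm outside, with two J-shaped slots cut through it, alike after half a turn. A plug inside, 38 mm across, its face 9 mm above this edge, bears on the seal ring. Resting on the lugs with the slots not in line, the lid is 3.3 to 6.7 mm higher than where it meets the unpressed seal.
- slot_mouth (a point): Mouth of one J-slot, under the bar's +x end (the other is under the -x end), at the skirt's lower edge, 13 mm wide. From it the slot goes up and then round, anticlockwise seen from above, to an end wall 0.98 rad from the mouth's middle: the lid turns about 0.8 rad clockwise to close. Sill of the run 10 mm above the lower edge, roof 17.5 mm.
- notch (a point): Floor of the notch at the end of that slot, 5 mm above the lower edge; the notch takes the last 0.42 rad before the end wall. Pushing down on the seal, the lugs clear the sill at 10.3 to 13.7 N and meet the roof, a hard stop, at 12.8 to 16.2 N (it varies with the collar's height). Locked, the lid stays 3.3 to 6.7 mm below where it meets the unpressed seal.
- spool: Bystander: white spool of green garden wire lying flat, 68 mm across, 22 mm high. Origin: centre of its underside.
- pot: Bystander: empty clay pot, 84 mm across the rim, 78 mm high. Origin: centre of its underside.
- scissors: Bystander: ivory-handled garden scissors lying flat, 185 mm long, 80 mm wide over the handles, 11 mm high; blades along +x. Origin: under the pivot.
Not all that is in view belongs to the job. Of the things like the part that bears lid_grip, leave any that is green or turquoise; of the rest the smaller one is meant.

How it is judged:
By the outcome, as a careful person would: the job done as asked, in the order asked, and still so for the second after the job is handed in, with the robot touching nothing.
It also fails if it takes over 72 s, if anything falls off the work surface, if the arm or the gripper's body presses on something with over 40 N, if the wrist force passes 120 N, or if a joint passes its speed limit or range.

## Robot

A 6-joint arm with a two-finger parallel gripper is mounted at the origin on the work surface. World frame = base frame: x ahead of the robot, y to its left, z up, the work surface at z = 0. Lengths are in m, angles in degrees, forces in N, time in s.
With the tool pointing down it reaches from about 0.35 to 0.775 m from the base axis. Payload 5.5 kg.
Tool frame: the origin (TCP) lies on the front face of the gripper's body, between the roots of the fingers; the fingertips stand 73 mm ahead of it and the grasp point (between the pads) lies 54 mm ahead of it (env.grasp_offset is the distance from the TCP to the grasp point, in m); y points along the fingers, x is the direction in which the jaws open and shut, and the axes are right-handed (so a half turn about y gives the same grasp; the last joint's range is limited). The gripper opens to 85 mm and grips with 20 to 120 N. Pads are 22 mm wide; open, the fingers measure 114 mm over their backs; the gripper's body (76 mm by 85 mm) begins 54 mm behind the grasp point. The pads swing forward as they close: fully open they stand 13 mm farther back than shut.
Start: joints at [60.814, 17.945, 2.641, 74.691, 0, 82.002], TCP at [0.208, 0.536, 0.304] pointing down, gripper open.
Joint ranges: [-158.12, 158.12], [-49.38, 96.58], [-58.88, 72.47], [-126.05, 133.96], [-84.25, 85.87], [-180, 180]. Speed limits (degrees/s): [147.25, 147.25, 180, 180, 180, 180].

## Interface

Orientations are given as [roll, pitch, yaw] about the fixed x, y, z axes, in that order (R = Rz(yaw) Ry(pitch) Rx(roll)).
In Python, from plant import env, cams, job gives the robot as it stands.
- The arm moves only by the tool drive_tool, never from a script. Its argument "targets" is a list of rows, each a list of 3 entries, a list of its own where there are three numbers: the finger opening in m, from 0 to 0.0854, then the shift along the tool's x, y, z in m, then the turn, a rotation vector about the tool's x, y, z in rad. A call has 1 to 20 rows; each row shifts and turns the commanded pose from where the row before left it, along the tool's axes as they then stand; what a row does not reach is not made up. A row lasts 1/8 s, in which the tool goes at most 62.5 mm and 10.7 degrees, less where a joint would pass 70% of its speed; a pose out of reach is approached as far as the arm can. A call is refused whole if a number of a shift passes 0.0625 or a number of a turn 0.188, either way. A call with a gripper value outside its range is refused whole. The fingers move at their own pace and stop on an object; "squeeze" is the grip in N (left out, the last holds). Time passes only in rows, so rows that do not move let the fingers close. It gives the time, the measured TCP pose, the force and the opening at its end, in the units of the state.
- env.sense(): the state, without advancing time (a new reading comes with each control period).
- cams.get_image(name): name is "scene" or "top" or "wrist"; returns a dict with "frame" (480x640x3 uint8, red, green, blue), "fx", "fy", "cx", "cy" (pixels), "world_to_cam" (4x4, takes a point from world to camera coordinates); the wrist camera has in their place "T_tool_cam" (4x4, takes a point from camera to tool coordinates, whose origin is the TCP and whose axes are the tool frame's). Camera axes: x right, y down, z forward; pixel columns grow to the right and rows downward; lengths in m; the calibration is good to about 2 mm. A picture is of the moment at which its call begins: read the wrist's pose just before it. There is no depth.
- job.sign_off(): hands the job in, once; it reports no verdict.
Trained networks look in a picture, given as the dict that the camera call returned (one of the last four; its "shot" number tells which), for a name from the list of things; names that differ only in an ending like _2 or _b are one class to them, and where a whole thing is asked for, a point or a joint stands for the part that bears it (a point fixed in the world has none). Each returns a list of dicts, best first, with "p" (0 to 1); they miss things now and then, are a little off and sometimes report something else, mostly with a low value. They report only what shows in the picture. A call takes as long as a camera call. They do not tell look-alikes from the thing itself.
- cams.recognise(picture, query): "bbox" ([left, top, right, bottom] as shares, 0 to 1, of the picture: columns of its width, rows of its height, round what is visible of it).
The state is a dict: "clock": time; "qpos": joint angles; "qd": joint speeds; "joint_torque": joint torques, N m; "eef_pos": TCP position; "tool_rot": TCP orientation; "wrist_force": force on the tool from outside, world axes, zero at the start; "moment": the same for the moment, N m; "grip_width": finger opening in m.
Only numpy, scipy, OpenCV 4.12 (cv2) and the standard library are available. Lean on these libraries where they do the work, as an engineer would, in place of code of your own. Each camera call takes 0.05 s, during which the arm holds its last target.

## Working session

There is one attempt and no reset: what is moved stays moved. The work goes in short steps, Python scripts to look and compute and a tool call to move; the robot and the scene stay as the last step left them, time stands still between calls to the robot, and variables do not carry over. Pictures are saved under pics/ and viewed, and the job is handed in when it is done.

Besides the shell and the picture viewer there is one more tool, called as a command line: name --argument value ..., lists and objects as JSON in quotes. drive_tool: Moves the arm, as the interface text tells. Its arguments: {"type":"object","properties":{"targets":{"type":"array"},"squeeze":{"type":"number"}},"required":["targets"]}

```bash
ls; mkdir -p pics
cat > h.py <<'E'
import numpy as np, cv2, json
from plant import env, cams, job
from scipy.spatial.transform import Rotation as R
def save(im,name): cv2.imwrite('pics/'+name,cv2.cvtColor(im['frame'],cv2.COLOR_RGB2BGR))
def tool():
    s=env.sense(); T=np.eye(4); T[:3,:3]=R.from_euler('xyz',s['tool_rot'],degrees=True).as_matrix(); T[:3,3]=s['eef_pos']; return T,s
def w2c(im,T=None):
    if 'world_to_cam' in im: return np.array(im['world_to_cam'])
    return np.linalg.inv(T@np.array(im['T_tool_cam']))
def proj(im,M,p):
    c=M[:3,:3]@np.array(p)+M[:3,3]; return np.array([im['fx']*c[0]/c[2]+im['cx'],im['fy']*c[1]/c[2]+im['cy']])
def atz(im,M,uv,z):
    d=np.array([(uv[0]-im['cx'])/im['fx'],(uv[1]-im['cy'])/im['fy'],1.]); Rm=M[:3,:3]; o=-Rm.T@M[:3,3]; d=Rm.T@d
    return o+d*(z-o[2])/d[2]
def ray(im,M,uv):
    d=np.array([(uv[0]-im['cx'])/im['fx'],(uv[1]-im['cy'])/im['fy'],1.]); Rm=M[:3,:3]; o=-Rm.T@M[:3,3]; d=Rm.T@d
    return o,d/np.linalg.norm(d)
def tri(rs):
    A=sum(np.eye(3)-np.outer(d,d) for o,d in rs); b=sum((np.eye(3)-np.outer(d,d))@o for o,d in rs); return np.linalg.solve(A,b)
E
python3 - <<'E'
from h import *
print(env.sense())
for n in ['scene','top']:
    im=cams.get_image(n); save(im,n+'0.png'); print(n,im['fx'],w2c(im).round(3).tolist())
    for q in ['feeder','lid_grip','lid_skirt','mouth','spool','pot','scissors']:
        for r in cams.recognise(im,q)[:4]: print(q,round(r['p'],2),(np.array(r['bbox'])*[640,480,640,480]).round().tolist())
T,s=tool(); im=cams.get_image('wrist'); save(im,'wrist0.png'); print(np.array(im['T_tool_cam']).round(3).tolist(),im['fx'])
E
```

```text
pics
{'clock': 0.0, 'qpos': array([ 6.08123970e+01,  1.79915081e+01,  2.57510125e+00,  7.46896664e+01,
       -3.55381706e-04,  8.20008204e+01]), 'qd': array([ 0.01702505,  0.0365942 , -0.03262224, -0.01666539, -0.01600445,
       -0.04546734]), 'joint_torque': array([ 1.81649255e-03, -4.80620313e+01,  2.98535156e+01,  1.91199244e-02,
       -3.25666842e-04, -1.18092339e-05]), 'eef_pos': array([0.20765204, 0.53578063, 0.30298837]), 'tool_rot': array([-89.98559087,   0.10509058,  68.81159016]), 'wrist_force': array([-0.52559509,  0.02927167,  0.24124509]), 'moment': array([0.02042681, 0.00692585, 0.03080765]), 'grip_width': 0.08484990834310017}
scene 548.3105765677034 [[0.834, 0.552, 0.006, -0.437], [0.467, -0.698, -0.543, -0.165], [-0.296, 0.455, -0.84, 1.382], [0.0, 0.0, 0.0, 1.0]]
feeder 0.8 [316.0, 187.0, 407.0, 281.0]
feeder 0.56 [244.0, 309.0, 275.0, 341.0]
lid_grip 0.97 [264.0, 256.0, 307.0, 300.0]
lid_grip 0.9 [245.0, 309.0, 276.0, 343.0]
lid_grip 0.81 [222.0, 364.0, 256.0, 400.0]
lid_grip 0.66 [180.0, 292.0, 219.0, 335.0]
lid_skirt 0.95 [220.0, 362.0, 255.0, 400.0]
lid_skirt 
[... 474 characters left out ...]
 [226.0, 214.0, 301.0, 285.0]
lid_grip 0.93 [391.0, 300.0, 426.0, 335.0]
lid_grip 0.73 [417.0, 241.0, 445.0, 267.0]
lid_grip 0.64 [319.0, 259.0, 355.0, 301.0]
lid_grip 0.56 [371.0, 260.0, 401.0, 282.0]
lid_skirt 0.89 [389.0, 303.0, 426.0, 335.0]
lid_skirt 0.69 [421.0, 244.0, 449.0, 267.0]
lid_skirt 0.61 [374.0, 254.0, 403.0, 284.0]
lid_skirt 0.6 [316.0, 261.0, 355.0, 301.0]
mouth 0.63 [225.0, 216.0, 298.0, 286.0]
spool 0.91 [319.0, 174.0, 342.0, 203.0]
spool 0.25 [458.0, 239.0, 506.0, 314.0]
pot 0.69 [134.0, 193.0, 172.0, 230.0]
scissors 0.73 [458.0, 241.0, 506.0, 313.0]
[[1.0, 0.0, 0.0, 0.001], [0.0, -0.27, 0.963, -0.069], [0.0, -0.963, -0.27, 0.069], [0.0, 0.0, 0.0, 1.0]] 380.6666622042688
```

View pics/scene0.png

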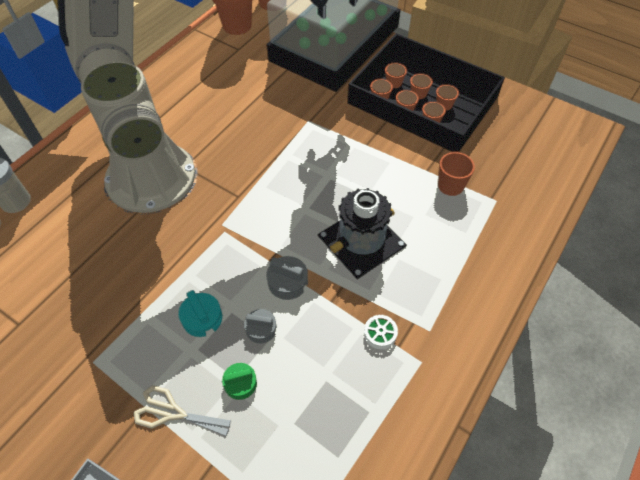

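View pics/top0.png

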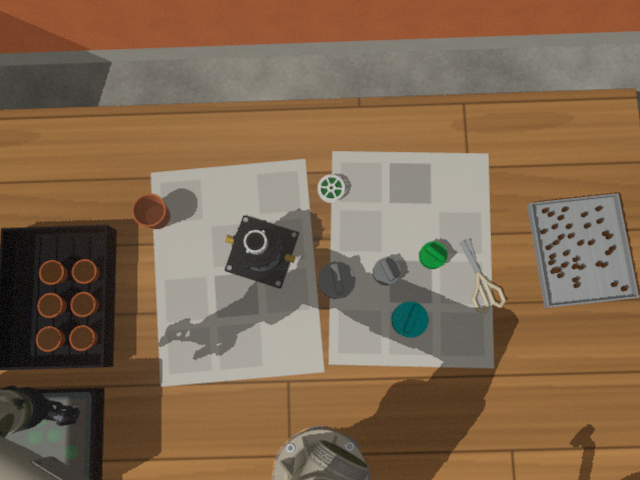

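View pics/wrist0.png

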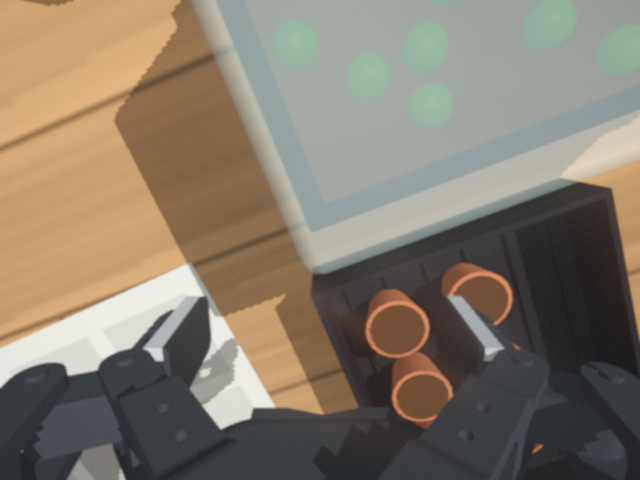

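Run:
```python
from h import *
S=cams.get_image('scene');t=cams.get_image('top')
for n,a,b in [('lid bar top',(260,322),(388,268)),('mouth',(367,200),(256,242)),('big',(287,275),(337,281))]:
    print(n,tri([ray(S,w2c(S),a),ray(t,w2c(t),b)]).round(4), [atz(t,w2c(t),b,z).round(3) for z in (0.03,.054,.16)])
def crop(im,x,y,w,h,f,n):
    c=im['frame'][y:y+h,x:x+w]; cv2.imwrite('pics/'+n,cv2.cvtColor(cv2.resize(c,None,fx=f,fy=f,interpolation=cv2.INTER_CUBIC),cv2.COLOR_RGB2BGR))
crop(S,230,160,200,200,3,'sc.png'); crop(t,210,190,250,130,3,'tc.png')
```

```text
lid bar top [ 0.4865 -0.1796  0.0412] [array([ 0.488, -0.181,  0.03 ]), array([ 0.485, -0.178,  0.054]), array([ 0.472, -0.166,  0.16 ])]
mouth [0.5429 0.1302 0.1542] [array([0.563, 0.142, 0.03 ]), array([0.559, 0.139, 0.054]), array([0.54 , 0.128, 0.16 ])]
big [ 0.4614 -0.054   0.0258] [array([ 0.46 , -0.055,  0.03 ]), array([ 0.458, -0.054,  0.054]), array([ 0.446, -0.051,  0.16 ])]
```

View pics/sc.png

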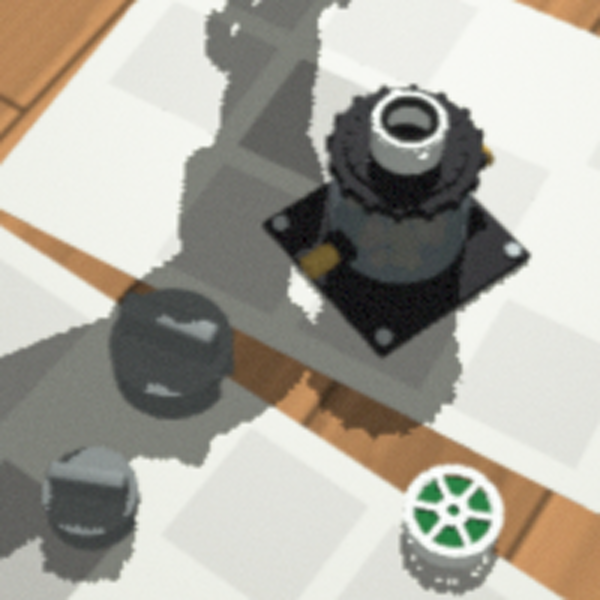

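View pics/tc.png

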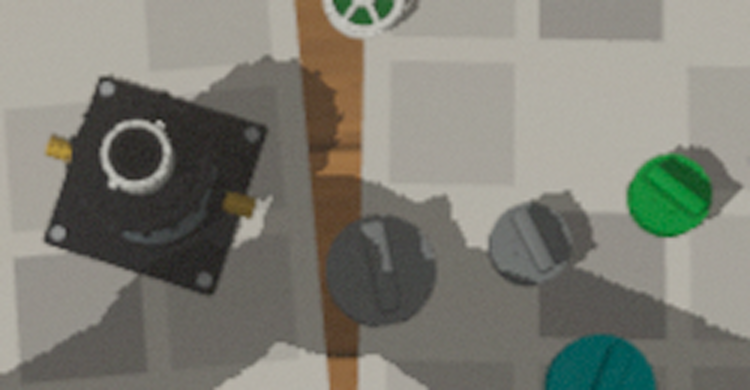

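drive_tool --targets '[[0.085,[-0.0258,-0.0047,-0.0456],[0,0,0]],[0.085,[-0.0258,-0.0047,-0.0456],[0,0,0]],[0.085,[-0.0258,-0.0047,-0.0456],[0,0,0]],[0.085,[-0.0258,-0.0047,-0.0456],[0,0,0]],[0.085,[-0.0258,-0.0047,-0.0456],[0,0,0]],[0.085,[-0.0258,-0.0047,-0.0456],[0,0,0]],[0.085,[-0.0258,-0.0047,-0.0456],[0,0,0]],[0.085,[-0.0258,-0.0047,-0.0456],[0,0,0]],[0.085,[-0.0258,-0.0047,-0.0456],[0,0,0]],[0.085,[-0.0258,-0.0047,-0.0456],[0,0,0]],[0.085,[0,0,0],[0,0,0]],[0.085,[0,0,0],[0,0,0]]]'

```text
clock: 2.45
eef_pos: [0.5395, 0.1308, 0.3507]
tool_rot: [-89.9, -0.0, 68.8]
wrist_force: [-0.6, 0.2, -0.2]
grip_width: 0.0851
```

Run:
```python
from h import *
T,s=tool(); im=cams.get_image('wrist'); save(im,'w1.png'); np.savez('w1.npz',T=T,f=im['frame'])
print(s['eef_pos'],s['tool_rot'],s['qpos'].round(1),s['clock'])
M=w2c(im,T); print(proj(im,M,[.541,.129,.16]))
```

```text
[0.53948109 0.13075167 0.35065509] [-8.99449126e+01 -4.27476124e-03  6.87737449e+01] [ 5.3 15.3  5.5 80.3  0.  26.6] 2.45
[320.41977416 233.57042625]
```

View pics/w1.png

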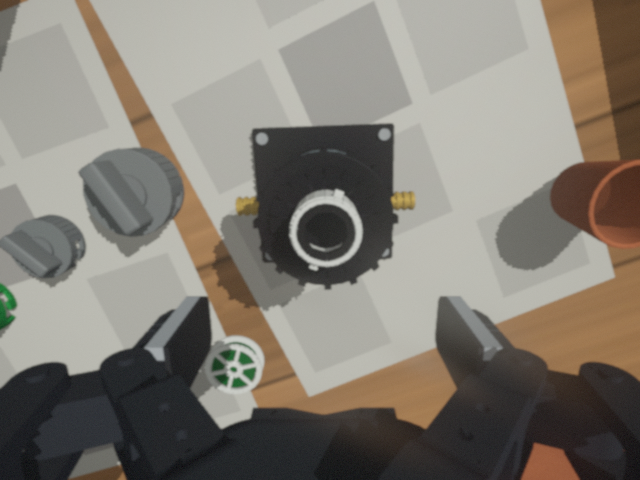

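Run:
```python
import cv2
f=cv2.imread('pics/w1.png'); c=f[175:285,270:390]; cv2.imwrite('pics/w1c.png',cv2.resize(c,None,fx=5,fy=5,interpolation=cv2.INTER_CUBIC))
```

```text
(no output)
```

View pics/w1c.png

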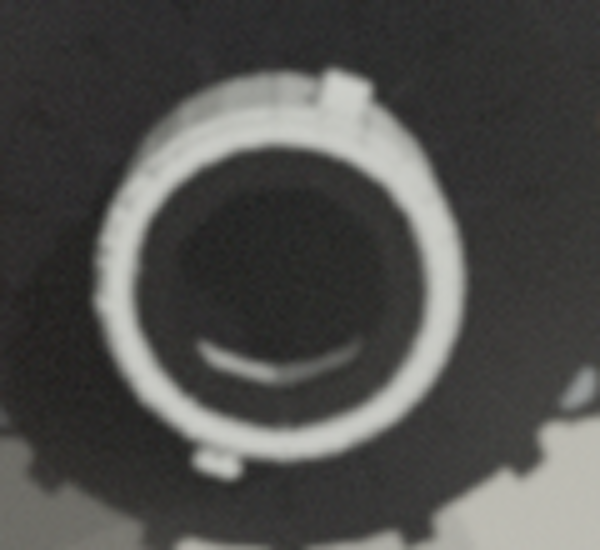

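```bash
cat >> h.py <<'E'
class _W: pass
_im=None
def wim(npz):
    d=np.load(npz); im=dict(fx=380.6666622,fy=380.6666622,cx=320,cy=240); return d
E
python3 - <<'E'
from h import *
d=np.load('w1.npz'); im=cams.get_image('wrist'); print(im['fx'],im['fy'],im['cx'],im['cy'],np.array(im['T_tool_cam']).tolist())
M=w2c(im,d['T'])
c=atz(im,M,(326,232.7),.159)
# outer top edge ellipse: x105..460 y 105?..460
a=atz(im,M,(339.4,193),.155); b=atz(im,M,(313.6,267.6),.155)
print(c,a,b,(a+b)/2,np.linalg.norm(a-b),np.degrees(np.arctan2(*(a-b)[1::-1])))
for p in [(242,205),(403,200)]: print(p, atz(im,M,p,.03))
cor=[(262,138),(385,133)]
print([atz(im,M,p,.005) for p in cor])
E
```

```text
380.6666622042688 380.6666622042688 323.13981151924804 235.56650868766005 [[0.999999973392545, 0.00022867251091677684, 3.0393929736163378e-05, 0.0008232759160869407], [3.238253497645608e-05, -0.2696039656012111, 0.9629712875696094, -0.06946453530163937], [0.00022839938625641735, -0.9629712609631621, -0.26960396583273144, 0.06912280804207033], [0.0, 0.0, 0.0, 1.0]]
[0.54209111 0.13282586 0.159     ] [0.51960052 0.1516077  0.155     ] [0.56477222 0.11426291 0.155     ] [0.54218637 0.1329353  0.155     ] 0.058609863339908315 140.41844295218374
(242, 205) [0.51552458 0.05037262 0.03      ]
(403, 200) [0.57114392 0.20821867 0.03      ]
[array([0.46020871, 0.09312752, 0.005     ]), array([0.50240445, 0.21594071, 0.005     ])]
```

drive_tool --targets '[[0.085,[0,0,0],[0,-0.175,0]],[0.085,[0,0,0],[0,-0.175,0]],[0.085,[0,0,0],[0,-0.175,0]],[0.085,[0,0,0],[0,-0.175,0]],[0.085,[0,0,0],[0,-0.175,0]],[0.085,[0,0,0],[0,-0.175,0]],[0.085,[0,0,0],[0,0,0]],[0.085,[0,0,0],[0,0,0]]]'

```text
clock: 3.55
eef_pos: [0.5393, 0.1315, 0.351]
tool_rot: [-90.0, 0.0, 128.9]
wrist_force: [-0.2, -0.2, 0.5]
grip_width: 0.0854
```

Run:
```python
from h import *
T,s=tool(); im=cams.get_image('wrist'); save(im,'w2.png'); np.savez('w2.npz',T=T,f=im['frame'])
print(s['eef_pos'],s['tool_rot'],s['qpos'].round(1),s['clock'])
M=w2c(im,T); p=proj(im,M,[.542,.133,.16]);print(p)
x,y=int(p[0])-60,int(p[1])-55
print(x,y);f=cv2.imread('pics/w2.png'); c=f[y:y+110,x:x+120]; cv2.imwrite('pics/w2c.png',cv2.resize(c,None,fx=5,fy=5,interpolation=cv2.INTER_CUBIC))
x=T[:3,:3].T@(np.array([.4865,-.18,.30])-T[:3,3]);print(x)
```

```text
[0.5393084  0.13153733 0.35103699] [-9.00113634e+01  1.25269515e-05  1.28884741e+02] [  5.4  15.2   5.5  80.3   0.  -33.5] 3.55
[320.74857176 232.88597058]
260 177
[-0.20935309  0.05099009  0.23668608]
```

View pics/w2c.png

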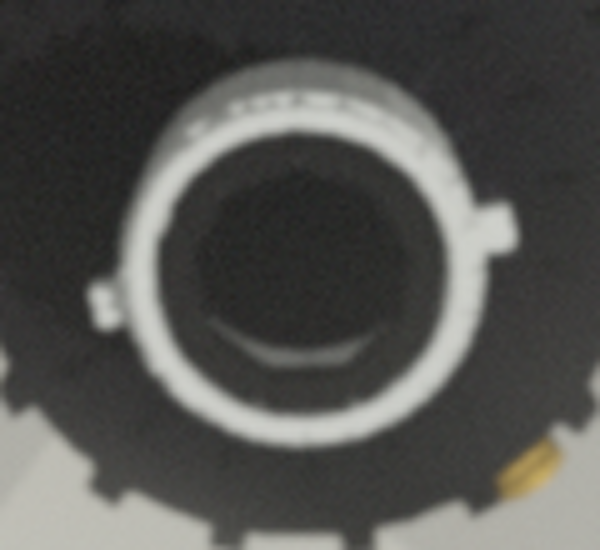

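Run:
```python
from h import *
d=np.load('w2.npz'); im=cams.get_image('wrist')
M=w2c(im,d['T'])
c=atz(im,M,(320.7,231.6),.159)
a=atz(im,M,(359.6,222.6),.155); b=atz(im,M,(281.2,237.6),.155)
print(c,a,b,(a+b)/2,np.linalg.norm(a-b),np.degrees(np.arctan2(*(a-b)[1::-1])))
```

```text
[0.54149876 0.13254679 0.159     ] [0.51961597 0.15075232 0.155     ] [0.56384879 0.1137255  0.155     ] [0.54173238 0.13223891 0.155     ] 0.057684727449144095 140.06765204381227
```

drive_tool --targets '[[0.085,[-0.035,0,0.0395],[0,0,0]],[0.085,[-0.035,0,0.0395],[0,0,0]],[0.085,[-0.035,0,0.0395],[0,0,0]],[0.085,[-0.035,0,0.0395],[0,0,0]],[0.085,[-0.035,0.035,0.0395],[0,0,0]],[0.085,[-0.035,0.035,0.0395],[0,0,0]],[0.085,[0,0.03,0],[0,0,0]],[0.085,[0,0,0],[0,0,0]],[0.085,[0,0,0],[0,0,0]]]'

```text
clock: 4.78
eef_pos: [0.4883, -0.18, 0.2529]
tool_rot: [-90.0, 0.1, 129.0]
wrist_force: [0.1, 0.1, -0.4]
grip_width: 0.0845
```

Run:
```python
from h import *
T,s=tool(); im=cams.get_image('wrist'); save(im,'w3.png'); np.savez('w3.npz',T=T,f=im['frame'])
print(s['eef_pos'],s['tool_rot'],s['qpos'].round(1),s['clock'])
for q in ['lid_grip','lid_skirt','slot_mouth','notch']:
        for r in cams.recognise(im,q)[:4]: print(q,round(r['p'],2),(np.array(r['bbox'])*[640,480,640,480]).round().tolist())
```

```text
[ 0.48830443 -0.17996403  0.2529419 ] [-9.00322627e+01  5.92075545e-02  1.28983204e+02] [-29.1  13.1 -11.1  65.7   0.  -68.1] 4.775
lid_grip 0.71 [138.0, 113.0, 236.0, 197.0]
lid_grip 0.7 [290.0, 170.0, 371.0, 258.0]
lid_grip 0.65 [325.0, 1.0, 452.0, 108.0]
lid_grip 0.55 [396.0, 228.0, 522.0, 336.0]
lid_skirt 0.88 [398.0, 228.0, 520.0, 332.0]
lid_skirt 0.81 [292.0, 169.0, 377.0, 257.0]
lid_skirt 0.74 [138.0, 109.0, 239.0, 200.0]
lid_skirt 0.69 [323.0, 0.0, 455.0, 107.0]
slot_mouth 0.82 [321.0, 0.0, 454.0, 109.0]
slot_mouth 0.77 [292.0, 167.0, 374.0, 256.0]
slot_mouth 0.71 [400.0, 229.0, 522.0, 335.0]
slot_mouth 0.57 [141.0, 111.0, 238.0, 201.0]
notch 0.95 [139.0, 112.0, 236.0, 197.0]
notch 0.86 [403.0, 230.0, 519.0, 336.0]
notch 0.84 [326.0, 0.0, 453.0, 111.0]
notch 0.71 [290.0, 165.0, 378.0, 257.0]
```

View pics/w3.png

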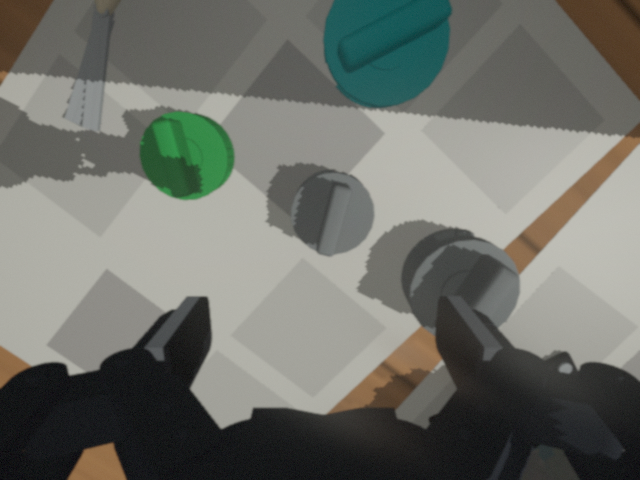

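Run:
```python
import cv2
f=cv2.imread('pics/w3.png'); c=f[155:275,260:390]; cv2.imwrite('pics/w3c.png',cv2.resize(c,None,fx=5,fy=5,interpolation=cv2.INTER_CUBIC))
```

```text
(no output)
```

View pics/w3c.png

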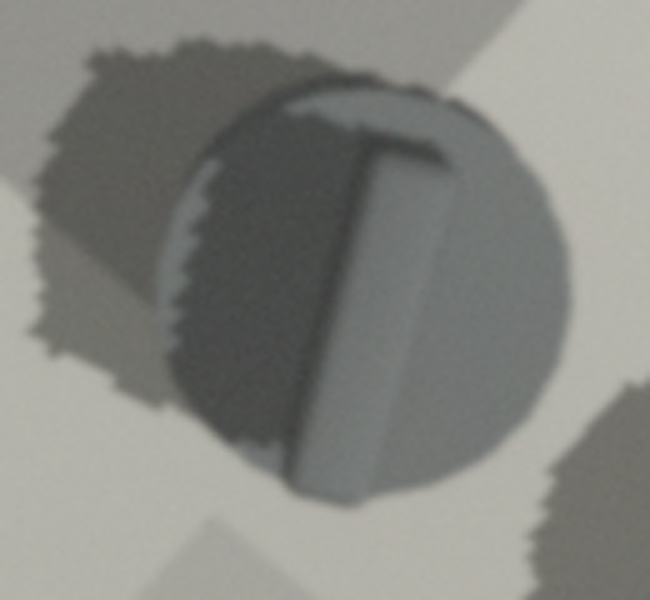

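Run:
```python
from h import *
d=np.load('w3.npz'); im=cams.get_image('wrist'); T=d['T']
M=w2c(im,T)
P=lambda x,y:(260+x/5,155+y/5)
print('bar c',atz(im,M,P(372,326),.054),'disc',atz(im,M,P(365,288),.028))
e1=atz(im,M,P(415,157),.054); e2=atz(im,M,P(330,496),.054); v=e1-e2
print(np.linalg.norm(v),np.degrees(np.arctan2(v[1],v[0])))
l1=atz(im,M,P(375,150),.054); l2=atz(im,M,P(295,485),.054); v=l1-l2;print(np.degrees(np.arctan2(v[1],v[0])))
l1=atz(im,M,P(455,165),.054); l2=atz(im,M,P(365,505),.054); v=l1-l2;print(np.degrees(np.arctan2(v[1],v[0])))
```

```text
bar c [ 0.47925414 -0.17557505  0.054     ] disc [ 0.47950105 -0.17582795  0.028     ]
0.05185857690971188 -154.28270427992996
-153.95812994379654
-154.71293039376684
```

drive_tool --targets '[[0.085,[0,0,0],[0,0.116,0]],[0.085,[0,0,0],[0,0.116,0]],[0.085,[0.0077,0.03,0.0062],[0,0,0]],[0.085,[0,0.02,0],[0,0,0]],[0.085,[0,0,0],[0,0,0]],[0.085,[0,0,0],[0,0,0]]]'

```text
clock: 5.82
eef_pos: [0.4794, -0.1761, 0.2027]
tool_rot: [-90.0, 0.1, 115.7]
wrist_force: [1.0, -0.2, 0.2]
grip_width: 0.0853
```

Run:
```python
from h import *
T,s=tool(); im=cams.get_image('wrist'); save(im,'w4.png'); np.savez('w4.npz',T=T,f=im['frame'])
print(s['eef_pos'],s['tool_rot'],s['qpos'].round(1),s['clock'])
f=cv2.imread('pics/w4.png'); c=f[180:330,230:410]; cv2.imwrite('pics/w4c.png',cv2.resize(c,None,fx=4,fy=4,interpolation=cv2.INTER_CUBIC))
```

```text
[ 0.47944908 -0.17608212  0.20274176] [-9.00457295e+01  5.86182387e-02  1.15693482e+02] [-29.2  14.  -17.4  58.6   0.  -54.9] 5.825
```

View pics/w4c.png

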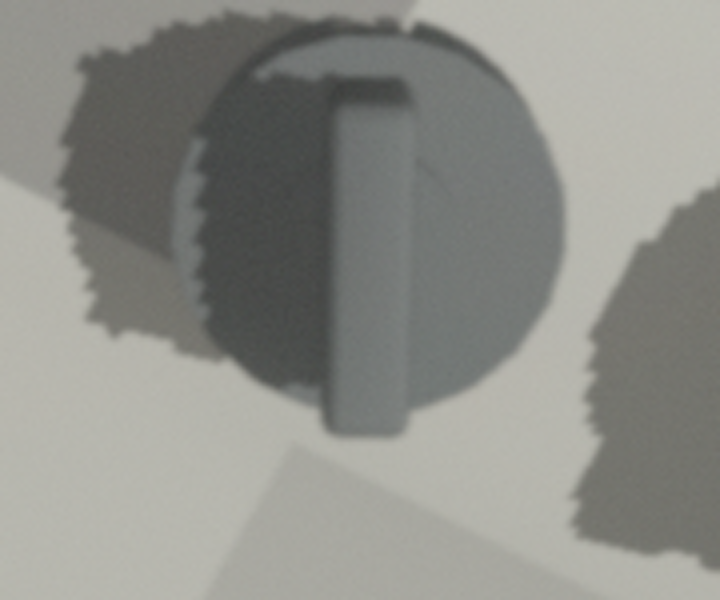

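Run:
```python
from h import *
d=np.load('w4.npz'); im=cams.get_image('wrist'); T=d['T']
M=w2c(im,T)
P=lambda x,y:(230+x/4,180+y/4)
b=atz(im,M,P(370,270),.054)
print('bar c',b,'disc',atz(im,M,P(370,223),.028))
e1=atz(im,M,P(373,105),.054); e2=atz(im,M,P(366,435),.054); v=e1-e2
print(e1,e2,np.linalg.norm(v),np.degrees(np.arctan2(v[1],v[0])))
print(T[:3,:3].T@(b-T[:3,3]))
# triangulated height w3/w4
M3=w2c(im,np.load('w3.npz')['T']); print(tri([ray(im,M,P(370,270)),ray(im,M3,(334.4,220.2))]))
```

```text
bar c [ 0.47953105 -0.17538711  0.054     ] disc [ 0.4795443  -0.17541957  0.028     ]
[ 0.45663716 -0.18591068  0.054     ] [ 0.50394556 -0.16433505  0.054     ] 0.05199607762762833 -155.484006740176
[ 0.00074292  0.14874133 -0.00025648]
[ 0.47860428 -0.17601154  0.05696007]
```

drive_tool --targets '[[0.085,[0.0006,0.03,0],[0,0.012,0]],[0.085,[0,0.03,0],[0,0,0]],[0.085,[0,0.02,0],[0,0,0]],[0.085,[0,0.012,0],[0,0,0]],[0.085,[0,0.006,0],[0,0,0]],[0.085,[0,0,0],[0,0,0]],[0.04,[0,0,0],[0,0,0]],[0.03,[0,0,0],[0,0,0]],[0.02,[0,0,0],[0,0,0]],[0.02,[0,0,0],[0,0,0]]]' --squeeze 50

```text
clock: 7.18
eef_pos: [0.4787, -0.1754, 0.1039]
tool_rot: [-90.0, 0.0, 115.0]
wrist_force: [-0.3, 0.5, 0.1]
grip_width: 0.0201
```

Run:
```python
from h import *
T,s=tool(); im=cams.get_image('wrist'); save(im,'w5.png'); 
print(s['eef_pos'],s['tool_rot'],s['grip_width'],s['clock'],s['wrist_force'])
```

```text
[ 0.47869844 -0.17543263  0.10394101] [-9.00119664e+01  1.00707253e-02  1.14988556e+02] 0.020075485072675186 7.175 [-0.26746293  0.52483425  0.07262343]
```

View pics/w5.png

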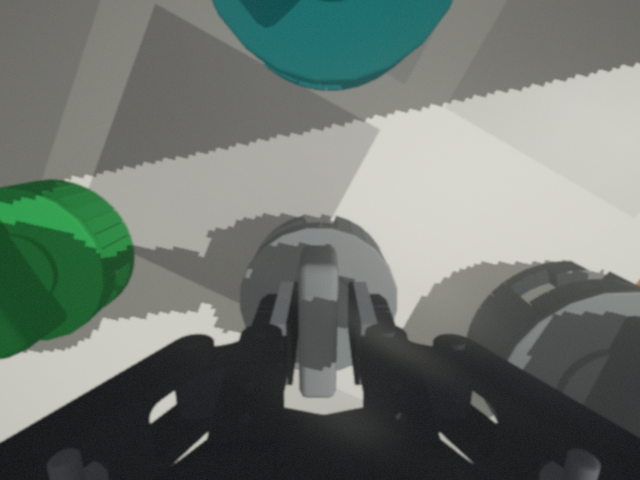

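drive_tool --targets '[[0.012,[0,0,0],[0,0,0]],[0.008,[0,0,0],[0,0,0]],[0.005,[0,0,0],[0,0,0]],[0.005,[0,0,0],[0,0,0]]]' --squeeze 60

```text
clock: 7.72
eef_pos: [0.4788, -0.1755, 0.1041]
tool_rot: [-90.0, 0.0, 115.0]
wrist_force: [-0.8, -0.1, 4.3]
grip_width: 0.0126
```

drive_tool --targets '[[0.005,[0,-0.01,0],[0,0,0]],[0.005,[0,-0.03,0],[0,0,0]],[0.005,[0,-0.04,0],[0,0,0]],[0.005,[0,0,0],[0,0,0]],[0.005,[0,0,0],[0,0,0]]]'

```text
clock: 8.35
eef_pos: [0.4782, -0.1751, 0.1832]
tool_rot: [-90.0, -0.1, 115.0]
wrist_force: [0.3, -0.1, -2.0]
grip_width: 0.0128
```

Run:
```python
from h import *
T,s=tool(); im=cams.get_image('wrist'); save(im,'w6.png'); np.savez('w6.npz',T=T,f=im['frame'])
print(s['eef_pos'],s['tool_rot'],s['grip_width'],s['clock'],s['wrist_force'])
x=T[:3,:3].T@(np.array([.5418,.1326,.33])-T[:3,3]);print(x)
```

```text
[ 0.4781814  -0.17508209  0.18321164] [-8.99720064e+01 -5.13219504e-02  1.14994633e+02] 0.012786835901553517 8.35 [ 0.27661167 -0.08826932 -1.99178721]
[ 0.25211726 -0.14665427 -0.18759487]
```

View pics/w6.png

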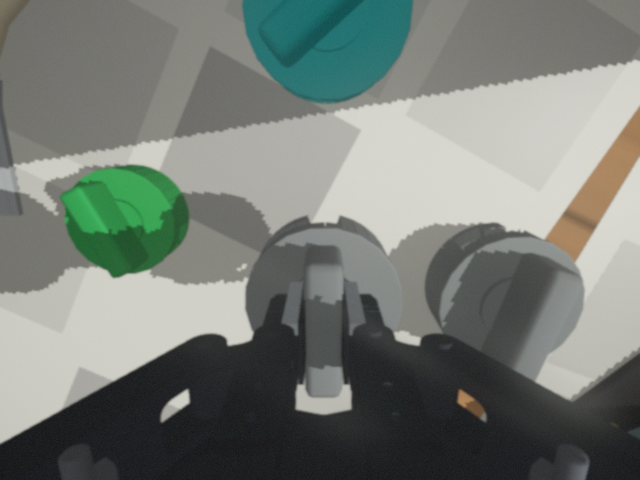

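Run:
```python
import cv2
f=cv2.imread('pics/w6.png'); c=f[205:415,230:420]; cv2.imwrite('pics/w6c.png',cv2.resize(c,None,fx=3.5,fy=3.5,interpolation=cv2.INTER_CUBIC))
```

```text
(no output)
```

View pics/w6c.png

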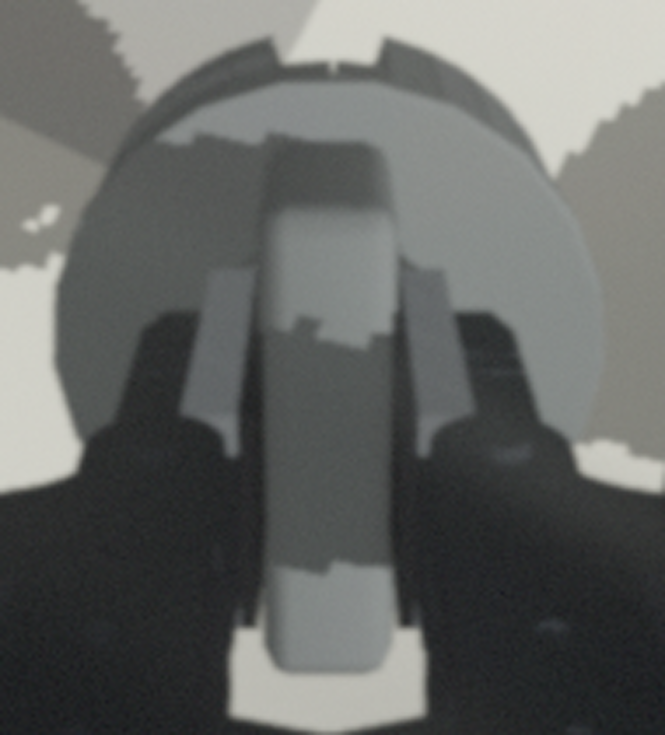

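Run:
```python
from h import *
im=cams.get_image('wrist'); C=np.array(im['T_tool_cam'])
def aty(uv,y):
    d=C[:3,:3]@np.array([(uv[0]-im['cx'])/im['fx'],(uv[1]-im['cy'])/im['fy'],1.]); o=C[:3,3]; return o+d*(y-o[1])/d[1]
P=lambda x,y:(230+x/3.5,205+y/3.5)
for y in (.048,.050,.052):
  a=aty(P(329,205),y);b=aty(P(329,672),y);print(y,a,b,(a+b)/2)
print(aty(P(55,320),.076),aty(P(603,320),.076),aty(P(330,82),.076))
```

```text
0.048 [0.00127266 0.048      0.0259453 ] [ 0.00131575  0.048      -0.02552777] [0.00129421 0.048      0.00020876]
0.05 [0.00128018 0.05       0.02522215] [ 0.001324    0.05       -0.02712733] [ 0.00130209  0.05       -0.00095259]
0.052 [0.00128769 0.052      0.024499  ] [ 0.00133225  0.052      -0.02872689] [ 0.00130997  0.052      -0.00211394]
[-0.03113019  0.076       0.00135426] [0.0339288  0.076      0.00133063] [0.00147836 0.076      0.03053515]
```

drive_tool --targets '[[0.005,[0,-0.04,0],[0,0,0]],[0.005,[0,-0.04,0],[0,0,0]],[0.005,[0,-0.037,0],[0,0,0]],[0.005,[0.0298,0,-0.0369],[0,0,0]],[0.005,[0.0298,0,-0.0369],[0,0,0]],[0.005,[0.0298,0,-0.0369],[0,0,0]],[0.005,[0.0298,0,-0.0369],[0,0,0]],[0.005,[0.0298,0,-0.0369],[0,0,0]],[0.005,[0.0298,0,-0.0369],[0,0,0]],[0.005,[0,0,0],[0,0.1616,0]],[0.005,[0,0,0],[0,0.1616,0]],[0.005,[0,0,0],[0,0.1616,0]],[0.005,[0,0,0],[0,0.1616,0]],[0.005,[0,0,0],[0,0.1616,0]],[0.005,[0,0,0],[0,0.1616,0]],[0.005,[0,0,0],[0,0.1616,0]],[0.005,[0,0,0],[0,0,0]],[0.005,[0,0,0],[0,0,0]],[0.005,[0,0,0],[0,0,0]]]'

```text
clock: 10.82
eef_pos: [0.6037, 0.0802, 0.3004]
tool_rot: [-90.0, 0.0, 50.3]
wrist_force: [0.9, -0.5, -2.1]
grip_width: 0.0129
```

Run:
```python
from h import *
T,s=tool(); im=cams.get_image('wrist'); save(im,'w7.png'); np.savez('w7.npz',T=T,f=im['frame'])
print(s['eef_pos'],s['tool_rot'],s['grip_width'],s['clock'],s['wrist_force'],s['qpos'].round(1))
```

```text
[0.60365767 0.08021722 0.3004226 ] [-8.99675744e+01  2.16343573e-02  5.02634301e+01] 0.012921289134270727 10.825 [ 0.92166983 -0.53725095 -2.12480301] [ 0.  21.9  7.8 75.9  0.  39.8]
```

View pics/w7.png

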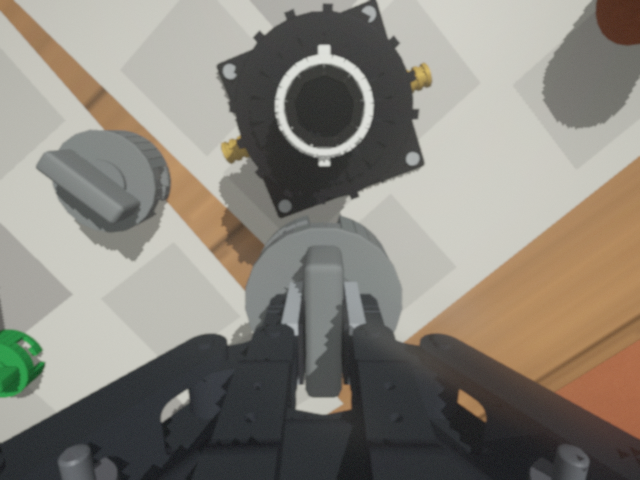

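Run:
```python
import cv2
f=cv2.imread('pics/w7.png'); c=f[35:175,260:390]; cv2.imwrite('pics/w7c.png',cv2.resize(c,None,fx=5,fy=5,interpolation=cv2.INTER_CUBIC)[:, :])
```

```text
(no output)
```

View pics/w7c.png

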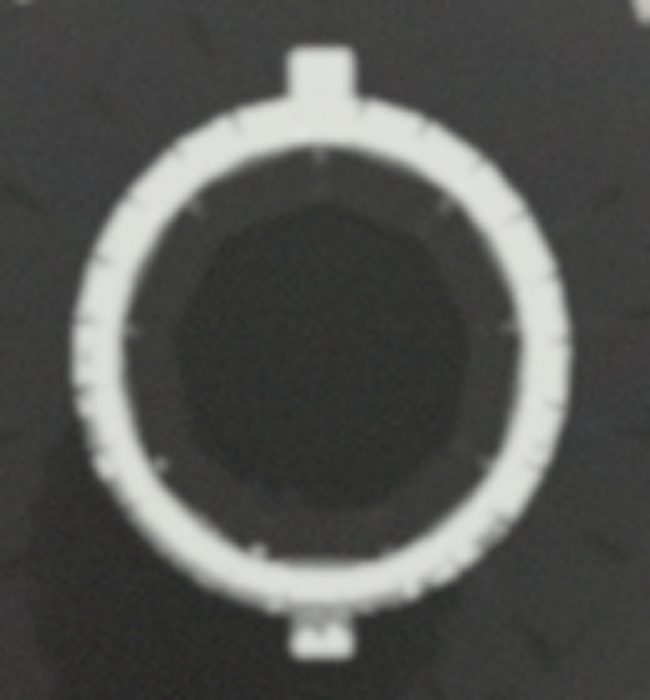

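Run:
```python
from h import *
im=cams.get_image('wrist'); C=np.array(im['T_tool_cam'])
def aty(uv,y):
    d=C[:3,:3]@np.array([(uv[0]-im['cx'])/im['fx'],(uv[1]-im['cy'])/im['fy'],1.]); o=C[:3,3]; return o+d*(y-o[1])/d[1]
P=lambda x,y:(260+x/5,35+y/5)
for h in (-.0017,0,.0017):
  c=aty(P(322.5,354.5),.1404-h); print(h,c)
a=aty(P(322,47),.1454);b=aty(P(323,655),.1454); print(a,b,(a+b)/2,np.linalg.norm(a-b))
print(np.linalg.norm(aty(P(122,354),.1404)-aty(P(523,354),.1404)))
T=np.load('w7.npz')['T']; p=aty(P(322.5,354.5),.1404); print(T[:3,:3]@p+T[:3,3])
```

```text
-0.0017 [0.00125025 0.1421     0.0810606 ]
0 [0.00124554 0.1404     0.08096664]
0.0017 [0.00124083 0.1387     0.08087267]
[0.00117226 0.1454     0.11120456] [0.00135304 0.1454     0.04947144] [0.00126265 0.1454     0.080338  ] 0.06173337800546219
0.04191436956758455
[0.54209625 0.1329437  0.16006798]
```

Run:
```python
from h import *
im=cams.get_image('wrist'); save(im,'w8.png'); C=np.array(im['T_tool_cam'])
def aty(uv,y):
    d=C[:3,:3]@np.array([(uv[0]-im['cx'])/im['fx'],(uv[1]-im['cy'])/im['fy'],1.]); o=C[:3,3]; return o+d*(y-o[1])/d[1]
P=lambda x,y:(230+x/3.5,205+y/3.5)
for y in (.102,.104): print(aty(P(275,38),y),aty(P(385,38),y))
f=cv2.imread('pics/w8.png'); c=f[205:415,230:420]; cv2.imwrite('pics/w8c.png',cv2.resize(c,None,fx=3.5,fy=3.5,interpolation=cv2.INTER_CUBIC))
```

```text
[-0.00614826  0.102       0.03077725] [0.00834279 0.102      0.03078254]
[-0.00622772  0.104       0.03032713] [0.00843236 0.104      0.03033249]
```

View pics/w8c.png

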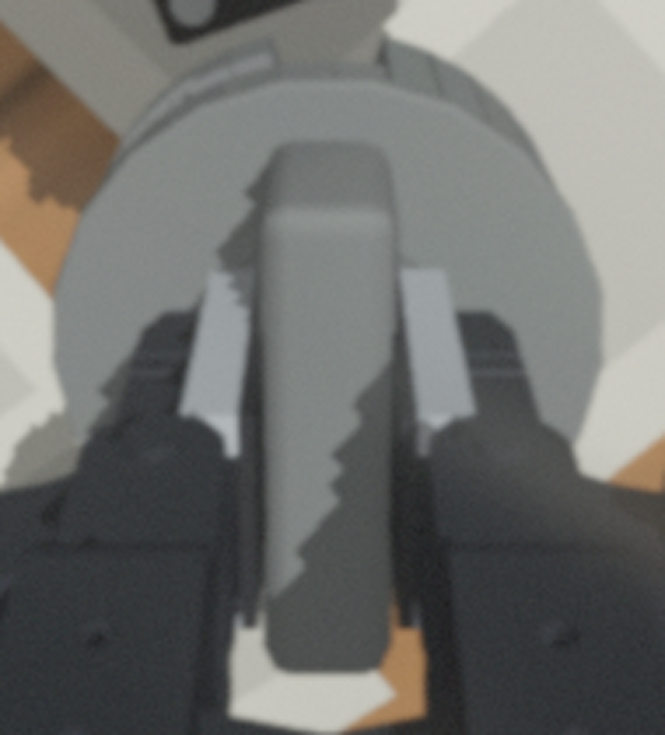

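drive_tool --targets '[[0.005,[0,0,0.03],[0,0,0]],[0.005,[0,0,0.03],[0,0,0]],[0.005,[0,0,0.022],[0,0,0]],[0.005,[0,0.015,0],[0,0,0]],[0.005,[0,0.012,0],[0,0,0]],[0.005,[0,0,0],[0,0,0]],[0.005,[0,0,0],[0,0,0]]]'

```text
clock: 11.85
eef_pos: [0.5412, 0.1323, 0.2735]
tool_rot: [-90.0, 0.0, 50.1]
wrist_force: [0.7, -0.3, -1.7]
grip_width: 0.0131
```

Run:
```python
from h import *
print(np.mean([0]))
T,s=tool(); im=cams.get_image('wrist'); save(im,'w9.png')
a=cams.get_image('scene'); b=cams.get_image('top')
def crop(im,x,y,w,h,f): return cv2.cvtColor(cv2.resize(im['frame'][y:y+h,x:x+w],None,fx=f,fy=f,interpolation=cv2.INTER_CUBIC),cv2.COLOR_RGB2BGR)
cv2.imwrite('pics/s9.png',np.hstack([crop(a,310,130,100,120,4),crop(b,210,190,100,120,4)]))
print(s['eef_pos'],s['tool_rot'],s['wrist_force'])
```

```text
0.0
[0.54119561 0.13228438 0.27352453] [-8.99836591e+01  1.54489567e-02  5.01352019e+01] [ 0.72339058 -0.28318752 -1.66881845]
```

View pics/w9.png

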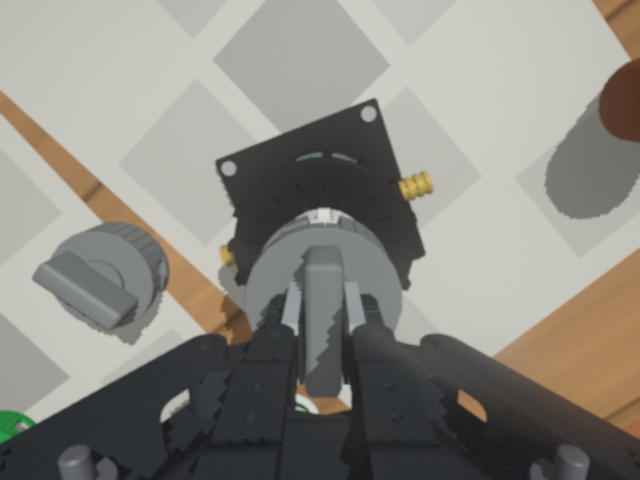

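View pics/s9.png

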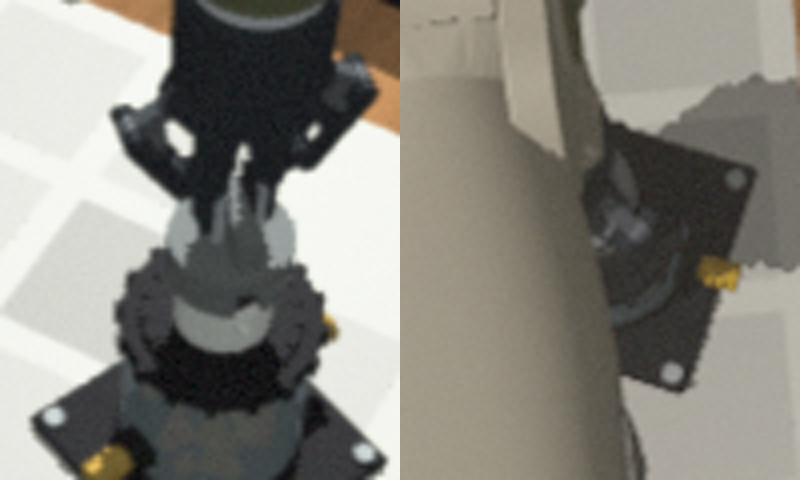

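Run:
```python
import cv2
f=cv2.imread('pics/w9.png'); c=f[195:265,270:380]; cv2.imwrite('pics/w9c.png',cv2.resize(c,None,fx=7,fy=7,interpolation=cv2.INTER_CUBIC))
```

```text
(no output)
```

View pics/w9c.png

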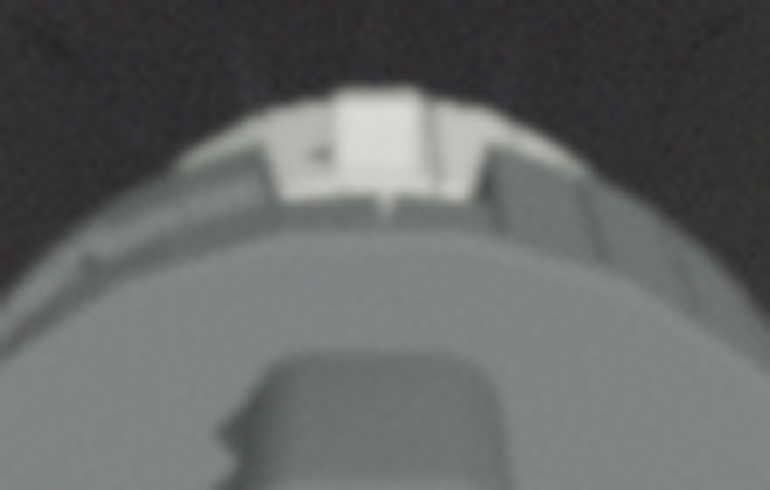

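Run:
```python
from h import *
im=cams.get_image('wrist'); C=np.array(im['T_tool_cam'])
def aty(uv,y):
    d=C[:3,:3]@np.array([(uv[0]-im['cx'])/im['fx'],(uv[1]-im['cy'])/im['fy'],1.]); o=C[:3,3]; return o+d*(y-o[1])/d[1]
for y in (.117,.1185,.120): print(y,aty((324.3,207.6),y))
for x in (308.3,340): print(aty((x,216.1),.104))
```

```text
0.117 [0.00113655 0.117      0.03161823]
0.1185 [0.00114036 0.1185     0.03131455]
0.12 [0.00114417 0.12       0.03101088]
[-0.00635703  0.104       0.03021219]
[0.00843227 0.104      0.0302176 ]
```

drive_tool --targets '[[0.005,[0,0.003,0.0005],[0,0,0]],[0.005,[0,0.003,0],[0,0,0]],[0.005,[0,0.003,0],[0,0,0]],[0.005,[0,0,0],[0,0,0]],[0.005,[0,0,0],[0,0,0]]]'

```text
clock: 12.68
eef_pos: [0.5404, 0.1331, 0.2648]
tool_rot: [-90.0, -0.0, 50.2]
wrist_force: [0.9, -0.4, -1.7]
grip_width: 0.0129
```

drive_tool --targets '[[0.005,[0,0.0015,0],[0,0,0]],[0.005,[0,0.0015,0],[0,0,0]],[0.005,[0,0,0],[0,0,0]]]'

```text
clock: 13.05
eef_pos: [0.5403, 0.133, 0.2616]
tool_rot: [-90.0, 0.0, 50.2]
wrist_force: [-0.3, -0.2, -1.3]
grip_width: 0.0127
```

Run:
```python
from h import *
T,s=tool(); print(s['eef_pos'],s['wrist_force'],s['moment'])
```

```text
[0.54032312 0.13304476 0.26162818] [-0.28631185 -0.20633344 -1.32722179] [-0.00726675  0.04068102 -0.02233861]
```

drive_tool --targets '[[0.005,[0,0.0015,0],[0,0,0]],[0.005,[0,0,0],[0,0,0]]]'

```text
clock: 13.3
eef_pos: [0.5403, 0.133, 0.2602]
tool_rot: [-90.0, 0.0, 50.2]
wrist_force: [-0.5, 0.3, -1.6]
grip_width: 0.0126
```

drive_tool --targets '[[0.005,[0,0.0015,0],[0,0,0]],[0.005,[0,0,0],[0,0,0]]]'

```text
clock: 13.55
eef_pos: [0.5403, 0.133, 0.2587]
tool_rot: [-90.0, 0.0, 50.2]
wrist_force: [0.5, 0.8, -1.4]
grip_width: 0.0128
```

drive_tool --targets '[[0.005,[0,0.001,0],[0,0,0]],[0.005,[0,0,0],[0,0,0]]]'

```text
clock: 13.8
eef_pos: [0.5403, 0.133, 0.2577]
tool_rot: [-90.0, 0.0, 50.2]
wrist_force: [0.8, -0.2, -1.8]
grip_width: 0.0129
```

drive_tool --targets '[[0.005,[0,0.001,0],[0,0,0]],[0.005,[0,0,0],[0,0,0]]]'

```text
clock: 14.05
eef_pos: [0.5404, 0.1331, 0.2567]
tool_rot: [-90.0, -0.0, 50.2]
wrist_force: [-0.2, -0.0, -1.6]
grip_width: 0.0125
```

Run:
```python
from h import *
T,s=tool(); print(s['eef_pos'],s['wrist_force'],s['moment'])
im=cams.get_image('wrist'); save(im,'w10.png'); f=cv2.imread('pics/w10.png'); c=f[190:420,220:430]; cv2.imwrite('pics/w10c.png',cv2.resize(c,None,fx=3,fy=3,interpolation=cv2.INTER_CUBIC))
```

```text
[0.5403746  0.13305212 0.25674502] [-0.21700652 -0.01106092 -1.59387997] [-0.01339668 -0.06494359 -0.01230043]
```

View pics/w10c.png

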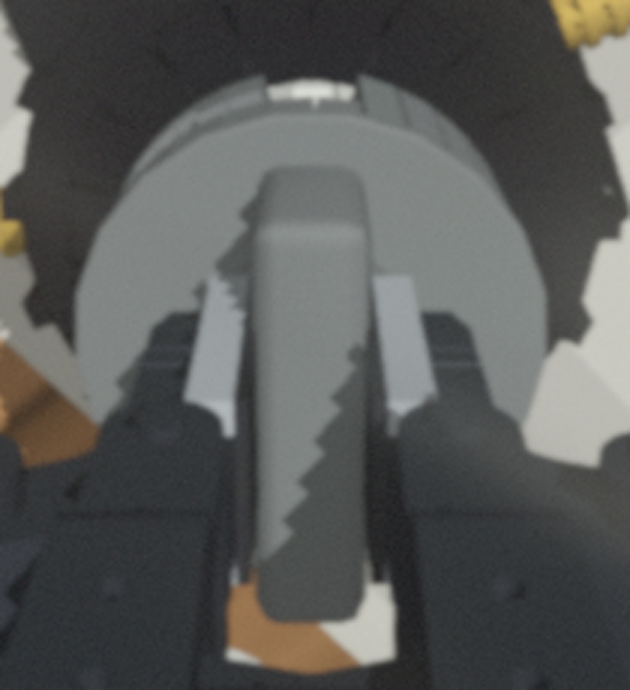

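drive_tool --targets '[[0.005,[0,0.0015,0],[0,0,0]],[0.005,[0,0.0015,0],[0,0,0]],[0.005,[0,0,0],[0,0,0]]]'

```text
clock: 14.48
eef_pos: [0.5404, 0.1331, 0.2539]
tool_rot: [-90.0, -0.0, 50.2]
wrist_force: [-0.4, -0.7, 0.0]
grip_width: 0.0127
```

drive_tool --targets '[[0.005,[0,0.001,0],[0,0,0]],[0.005,[0,0.001,0],[0,0,0]],[0.005,[0,0,0],[0,0,0]]]'

```text
clock: 14.85
eef_pos: [0.5404, 0.133, 0.252]
tool_rot: [-90.0, -0.0, 50.2]
wrist_force: [-0.8, 0.1, 2.0]
grip_width: 0.0126
```

drive_tool --targets '[[0.005,[0,0.001,0],[0,0,0]],[0.005,[0,0.001,0],[0,0,0]],[0.005,[0,0,0],[0,0,0]]]'

```text
clock: 15.22
eef_pos: [0.5405, 0.133, 0.25]
tool_rot: [-90.0, -0.0, 50.2]
wrist_force: [-1.8, 0.0, 4.0]
grip_width: 0.013
```

drive_tool --targets '[[0.005,[0,0.001,0],[0,0,0]],[0.005,[0,0.001,0],[0,0,0]],[0.005,[0,0,0],[0,0,0]]]'

```text
clock: 15.6
eef_pos: [0.5405, 0.1331, 0.2481]
tool_rot: [-90.0, -0.0, 50.2]
wrist_force: [-2.1, 0.1, 5.8]
grip_width: 0.0129
```

drive_tool --targets '[[0.005,[0,0.001,0.0005],[0,0,0]],[0.005,[0,0.001,0],[0,0,0]],[0.005,[0,0,0],[0,0,0]]]'

```text
clock: 15.98
eef_pos: [0.5404, 0.1331, 0.2465]
tool_rot: [-90.1, -0.0, 50.2]
wrist_force: [-1.5, -2.2, 7.4]
grip_width: 0.0128
```

drive_tool --targets '[[0.005,[0,0.001,0],[0,0,0]],[0.005,[0,0.001,0],[0,0,0]],[0.005,[0,0,0],[0,0,0]]]'

```text
clock: 16.35
eef_pos: [0.5404, 0.1331, 0.2448]
tool_rot: [-90.1, -0.0, 50.2]
wrist_force: [-2.0, -0.7, 9.8]
grip_width: 0.0128
```

drive_tool --targets '[[0.005,[0,0.001,0],[0,0,0]],[0.005,[0,0,0],[0,0,0]]]'

```text
clock: 16.6
eef_pos: [0.5404, 0.1331, 0.244]
tool_rot: [-90.1, -0.1, 50.2]
wrist_force: [-3.4, -1.6, 10.4]
grip_width: 0.0125
```

Run:
```python
from h import *
T,s=tool(); print(s['eef_pos'],s['wrist_force'],s['moment'])
im=cams.get_image('wrist'); save(im,'w11.png'); f=cv2.imread('pics/w11.png'); c=f[190:290,260:390]; cv2.imwrite('pics/w11c.png',cv2.resize(c,None,fx=6,fy=6,interpolation=cv2.INTER_CUBIC))
```

```text
[0.54037717 0.13314817 0.24397798] [-3.40720725 -1.56377007 10.42929881] [-0.29346743  0.65792796 -0.01919862]
```

View pics/w11c.png

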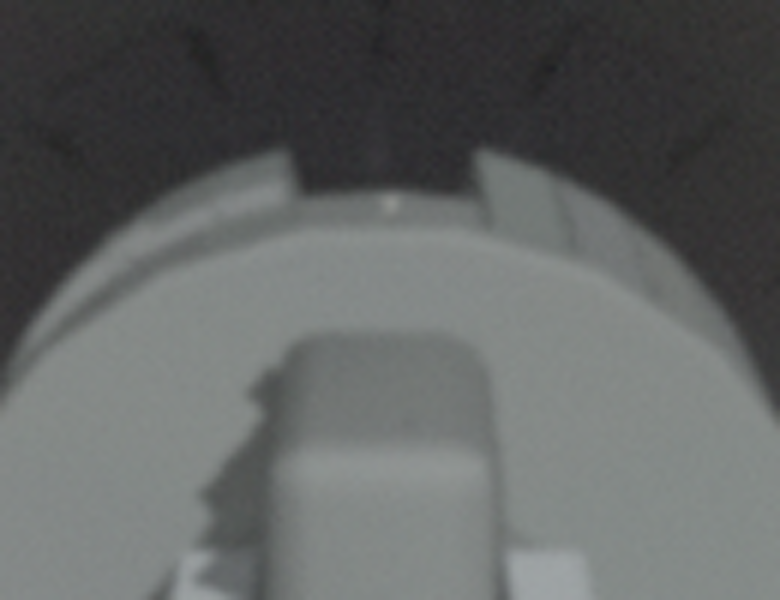

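drive_tool --targets '[[0.005,[-0.0006,0,0.0003],[0,0,0]],[0.005,[0,0,0],[0,0,0]]]'

```text
clock: 16.9
eef_pos: [0.5402, 0.1331, 0.2442]
tool_rot: [-90.1, -0.1, 50.2]
wrist_force: [-1.2, -1.1, 10.7]
grip_width: 0.0128
```

```bash
cat > st.py <<'E'
from h import *
T,s=tool(); Rt=T[:3,:3]; print('pos',s['eef_pos'].round(5),'rot',s['tool_rot'].round(2),'Fw',s['wrist_force'].round(2),'Ftool',(Rt.T@s['wrist_force']).round(2),'Mtool',(Rt.T@s['moment']).round(3),'g',round(s['grip_width'],4),s['clock'])
E
python3 st.py
```

```text
pos [0.54023 0.13306 0.24421] rot [-90.13  -0.12  50.17] Fw [-1.2  -1.05 10.7 ] Ftool [ -1.56 -10.7    0.23] Mtool [ 0.197 -0.021  0.378] g 0.0128 16.9
```

drive_tool --targets '[[0.005,[0,0.0006,0],[0,0,0]],[0.005,[0,0,0],[0,0,0]]]'

```text
clock: 17.15
eef_pos: [0.5402, 0.1331, 0.2437]
tool_rot: [-90.1, -0.1, 50.2]
wrist_force: [-1.9, -0.0, 10.8]
grip_width: 0.0128
```

drive_tool --targets '[[0.005,[0,0.0006,0],[0,0,0]],[0.005,[0,0,0],[0,0,0]]]'

```text
clock: 17.4
eef_pos: [0.5403, 0.1331, 0.2432]
tool_rot: [-90.1, -0.1, 50.2]
wrist_force: [-2.4, -1.0, 11.0]
grip_width: 0.0126
```

```bash
python3 st.py
```

```text
pos [0.54025 0.13307 0.24317] rot [-90.14  -0.12  50.18] Fw [-2.44 -0.99 10.98] Ftool [ -2.3  -10.99   1.21] Mtool [ 0.312 -0.007  0.455] g 0.0126 17.4
```

drive_tool --targets '[[0.005,[0,0.0006,0],[0,0,0]],[0.005,[0,0,0],[0,0,0]]]'

```text
clock: 17.65
eef_pos: [0.5402, 0.1331, 0.2426]
tool_rot: [-90.1, -0.1, 50.2]
wrist_force: [-1.2, -1.3, 10.6]
grip_width: 0.0131
```

drive_tool --targets '[[0.005,[0,0,0],[0,0.04,0]],[0.005,[0,0,0],[0,0.04,0]],[0.005,[0,0,0],[0,0.04,0]],[0.005,[0,0,0],[0,0,0]]]'

```text
clock: 18.15
eef_pos: [0.5408, 0.1332, 0.2429]
tool_rot: [-90.2, -0.2, 43.3]
wrist_force: [-0.0, -0.4, 11.5]
grip_width: 0.013
```

```bash
python3 st.py
```

```text
pos [0.54079 0.1332  0.24291] rot [-90.16  -0.21  43.28] Fw [-0.04 -0.43 11.52] Ftool [ -0.28 -11.52  -0.32] Mtool [0.191 0.03  0.234] g 0.013 18.15
```

drive_tool --targets '[[0.005,[0,0.0004,0],[0,0,0]],[0.005,[0,0,0],[0,0.03,0]],[0.005,[0,0,0],[0,0.03,0]],[0.005,[0,0,0],[0,0,0]]]' --squeeze 90

```text
clock: 18.65
eef_pos: [0.5409, 0.1332, 0.2426]
tool_rot: [-90.2, -0.2, 39.9]
wrist_force: [-1.2, 0.6, 11.2]
grip_width: 0.0123
```

```bash
python3 st.py
```

```text
pos [0.54094 0.13323 0.24262] rot [-90.16  -0.24  39.85] Fw [-1.21  0.55 11.2 ] Ftool [ -0.53 -11.2    1.17] Mtool [0.105 0.028 0.217] g 0.0123 18.65
```

drive_tool --targets '[[0.005,[0,0,0],[0,0.03,0]],[0.005,[0,0,0],[0,0.03,0]],[0.005,[0,0,0],[0,0,0]]]'

```text
clock: 19.02
eef_pos: [0.541, 0.1332, 0.2427]
tool_rot: [-90.2, -0.3, 36.4]
wrist_force: [-0.3, 0.2, 11.1]
grip_width: 0.0117
```

```bash
python3 st.py;  python3 - <<'E'
from h import *
im=cams.get_image('wrist'); save(im,'w12.png'); f=cv2.imread('pics/w12.png'); c=f[190:420,220:430]; cv2.imwrite('pics/w12c.png',cv2.resize(c,None,fx=3,fy=3,interpolation=cv2.INTER_CUBIC))
E
```

```text
pos [0.54105 0.13322 0.24269] rot [-90.15  -0.26  36.41] Fw [-0.25  0.17 11.12] Ftool [ -0.05 -11.12   0.26] Mtool [ 0.094 -0.006  0.154] g 0.0117 19.025
```

View pics/w12c.png

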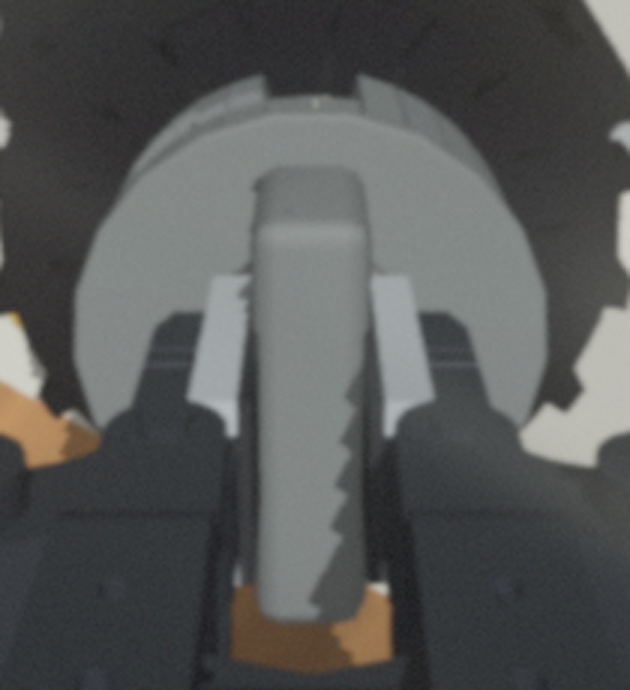

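drive_tool --targets '[[0.005,[0,0,0],[0,0.05,0]],[0.005,[0,0,0],[0,0.05,0]],[0.005,[0,0,0],[0,0.05,0]],[0.005,[0,0,0],[0,0,0]]]'

```text
clock: 19.58
eef_pos: [0.5412, 0.1332, 0.2427]
tool_rot: [-90.1, -0.3, 27.8]
wrist_force: [0.5, 0.2, 10.8]
grip_width: 0.0123
```

```bash
python3 st.py
```

```text
pos [0.54122 0.13318 0.24274] rot [-90.13  -0.3   27.8 ] Fw [ 0.55  0.16 10.8 ] Ftool [  0.62 -10.79  -0.14] Mtool [-0.058  0.071  0.114] g 0.0123 19.575
```

drive_tool --targets '[[0.005,[0,0,0],[0,0.05,0]],[0.005,[0,0,0],[0,0.05,0]],[0.005,[0,0,0],[0,0.05,0]],[0.005,[0,0,0],[0,0,0]]]'

```text
clock: 20.08
eef_pos: [0.5412, 0.1332, 0.2427]
tool_rot: [-90.1, -0.3, 19.2]
wrist_force: [0.4, -0.7, 11.4]
grip_width: 0.0117
```

```bash
python3 st.py
```

```text
pos [0.54125 0.13317 0.24271] rot [-90.09  -0.31  19.21] Fw [ 0.45 -0.73 11.38] Ftool [  0.24 -11.38  -0.86] Mtool [-0.117  0.098  0.117] g 0.0117 20.075
```

drive_tool --targets '[[0.005,[0,0,0],[0,0.05,0]],[0.005,[0,0,0],[0,0.05,0]],[0.005,[0,0,0],[0,0.04,0]],[0.005,[0,0,0],[0,0,0]]]'

```text
clock: 20.58
eef_pos: [0.5413, 0.1331, 0.2428]
tool_rot: [-90.0, -0.3, 11.2]
wrist_force: [1.3, -1.0, 11.8]
grip_width: 0.0121
```

```bash
python3 st.py
```

```text
pos [0.54127 0.13312 0.24276] rot [-90.05  -0.33  11.19] Fw [ 1.27 -0.96 11.84] Ftool [  1.13 -11.83  -1.2 ] Mtool [-0.147  0.039  0.126] g 0.0121 20.575
```

drive_tool --targets '[[0.005,[0,0,0],[0,0.03,0]],[0.005,[0,0,0],[0,0.03,0]],[0.005,[0,0,0],[0,0,0]]]'

```text
clock: 20.95
eef_pos: [0.5413, 0.1331, 0.2428]
tool_rot: [-90.0, -0.3, 7.8]
wrist_force: [-0.3, -0.6, 11.0]
grip_width: 0.0124
```

```bash
python3 st.py
```

```text
pos [0.5413  0.1331  0.24279] rot [-90.03  -0.34   7.76] Fw [-0.3  -0.59 10.96] Ftool [ -0.31 -10.96  -0.55] Mtool [-0.178  0.016  0.11 ] g 0.0124 20.95
```

drive_tool --targets '[[0.005,[0,0,0],[0,0.03,0]],[0.005,[0,0,0],[0,0.03,0]],[0.005,[0,0,0],[0,0,0]]]'

```text
clock: 21.32
eef_pos: [0.5413, 0.1331, 0.2428]
tool_rot: [-90.0, -0.3, 4.3]
wrist_force: [-0.4, -0.8, 11.7]
grip_width: 0.0122
```

```bash
python3 st.py
```

```text
pos [0.5413  0.13308 0.24276] rot [-90.01  -0.33   4.32] Fw [-0.44 -0.83 11.73] Ftool [ -0.43 -11.73  -0.8 ] Mtool [-0.108  0.004  0.086] g 0.0122 21.325
```

drive_tool --targets '[[0.005,[0,0,0],[0,0.03,0]],[0.005,[0,0,0],[0,0,0]]]'

```text
clock: 21.58
eef_pos: [0.5413, 0.1331, 0.2428]
tool_rot: [-90.0, -0.3, 2.6]
wrist_force: [0.3, -1.0, 11.3]
grip_width: 0.0116
```

```bash
python3 st.py
```

```text
pos [0.54132 0.13313 0.24276] rot [-90.    -0.34   2.61] Fw [ 0.31 -1.03 11.29] Ftool [  0.33 -11.29  -1.04] Mtool [-0.113 -0.058  0.064] g 0.0116 21.575
```

drive_tool --targets '[[0.005,[0,0,0],[0,0.025,0]],[0.005,[0,0,0],[0,0,0]]]'

```text
clock: 21.82
eef_pos: [0.5415, 0.1333, 0.2428]
tool_rot: [-90.0, -0.4, 1.2]
wrist_force: [1.0, 0.2, 11.7]
grip_width: 0.0121
```

```bash
python3 st.py
```

```text
pos [0.54147 0.13331 0.24279] rot [-89.97  -0.36   1.2 ] Fw [ 0.98  0.2  11.71] Ftool [  1.06 -11.7    0.19] Mtool [-0.023 -0.188 -0.051] g 0.0121 21.825
```

drive_tool --targets '[[0.005,[0,0,0],[0,0.025,0]],[0.005,[0,0,0],[0,0,0]]]'

```text
clock: 22.08
eef_pos: [0.5416, 0.1335, 0.2428]
tool_rot: [-89.9, -0.4, -0.2]
wrist_force: [1.5, 0.6, 11.3]
grip_width: 0.0124
```

```bash
python3 st.py
```

```text
pos [0.54159 0.13346 0.2428 ] rot [-89.94  -0.37  -0.19] Fw [ 1.53  0.59 11.31] Ftool [  1.6  -11.3    0.61] Mtool [ 0.027 -0.424 -0.16 ] g 0.0124 22.075
```

drive_tool --targets '[[0.005,[0,-0.001,0],[0,-0.025,0]],[0.005,[0,-0.0015,0],[0,0,0]],[0.005,[0,-0.0015,0],[0,0,0]],[0.005,[0,0,0],[0,0,0]]]'

```text
clock: 22.58
eef_pos: [0.5415, 0.1335, 0.2464]
tool_rot: [-89.9, -0.3, 1.2]
wrist_force: [2.2, 1.2, 9.0]
grip_width: 0.0126
```

```bash
python3 st.py
```

```text
pos [0.54155 0.13354 0.24636] rot [-89.93  -0.35   1.21] Fw [2.23 1.24 8.96] Ftool [ 2.31 -8.94  1.2 ] Mtool [ 0.227 -0.077 -0.381] g 0.0126 22.575
```

drive_tool --targets '[[0.005,[0,-0.001,0],[0,0,0]],[0.005,[0,-0.001,0],[0,0,0]],[0.005,[0,0,0],[0,0,0]]]'

```text
clock: 22.95
eef_pos: [0.5415, 0.1335, 0.248]
tool_rot: [-89.9, -0.3, 1.2]
wrist_force: [2.7, 0.6, 5.5]
grip_width: 0.0118
```

```bash
python3 st.py
```

```text
pos [0.54152 0.13352 0.24797] rot [-89.93  -0.32   1.21] Fw [2.67 0.65 5.46] Ftool [ 2.71 -5.44  0.6 ] Mtool [ 0.222 -0.062 -0.529] g 0.0118 22.95
```

drive_tool --targets '[[0.005,[0.0006,-0.001,0],[0,0,0]],[0.005,[0,0,0],[0,0,0]]]'

```text
clock: 23.2
eef_pos: [0.5416, 0.1335, 0.2483]
tool_rot: [-89.9, -0.2, 1.2]
wrist_force: [5.6, 2.3, 3.7]
grip_width: 0.0121
```

```bash
python3 st.py
```

```text
pos [0.54161 0.13351 0.24826] rot [-89.94  -0.22   1.21] Fw [5.59 2.32 3.74] Ftool [ 5.65 -3.71  2.21] Mtool [ 0.499 -0.105 -1.069] g 0.0121 23.2
```

drive_tool --targets '[[0.005,[0,-0.0007,0],[0,0,0]],[0.005,[0,0,0],[0,0,0]]]'

```text
clock: 23.45
eef_pos: [0.5416, 0.1335, 0.2484]
tool_rot: [-89.9, -0.2, 1.2]
wrist_force: [6.5, 2.3, 0.1]
grip_width: 0.012
```

```bash
python3 st.py
```

```text
pos [0.54158 0.13346 0.24837] rot [-89.94  -0.19   1.2 ] Fw [6.54 2.29 0.15] Ftool [ 6.59 -0.12  2.15] Mtool [ 0.528 -0.122 -1.33 ] g 0.012 23.45
```

drive_tool --targets '[[0.005,[-0.0008,0,0],[0,0,0]],[0.005,[0,0,0],[0,0,0]]]'

```text
clock: 23.7
eef_pos: [0.5413, 0.1335, 0.2484]
tool_rot: [-89.9, -0.3, 1.2]
wrist_force: [7.7, 2.1, -0.9]
grip_width: 0.0125
```

```bash
python3 st.py
```

```text
pos [0.5413  0.13347 0.2484 ] rot [-89.94  -0.26   1.2 ] Fw [ 7.7   2.08 -0.92] Ftool [7.74 0.96 1.91] Mtool [ 0.529 -0.141 -1.683] g 0.0125 23.7
```

drive_tool --targets '[[0.005,[0.0014,0.0004,0],[0,0,0]],[0.005,[0,0,0],[0,0,0]]]'

```text
clock: 23.95
eef_pos: [0.5416, 0.1335, 0.2483]
tool_rot: [-89.9, -0.1, 1.2]
wrist_force: [4.5, 3.1, 3.9]
grip_width: 0.0119
```

```bash
python3 st.py
```

```text
pos [0.54157 0.13348 0.2483 ] rot [-89.94  -0.13   1.21] Fw [4.48 3.13 3.87] Ftool [ 4.55 -3.86  3.03] Mtool [ 0.589 -0.067 -0.976] g 0.0119 23.95
```

drive_tool --targets '[[0.005,[0.001,0,0.0008],[0,0,0]],[0.005,[0,-0.0003,0],[0,0,0]],[0.005,[0,0,0],[0,0,0]]]' --squeeze 30

```text
clock: 24.32
eef_pos: [0.5418, 0.1337, 0.2483]
tool_rot: [-90.0, -0.0, 1.2]
wrist_force: [3.8, -0.4, 4.0]
grip_width: 0.0121
```

```bash
python3 st.py
```

```text
pos [0.54182 0.13373 0.24831] rot [-9.002e+01 -3.000e-02  1.180e+00] Fw [ 3.85 -0.36  4.02] Ftool [ 3.84 -4.01 -0.45] Mtool [ 0.003 -0.129 -0.777] g 0.0121 24.325
```

Low forces; open the fingers slowly and retreat upward.

drive_tool --targets '[[0.02,[0,0,0],[0,0,0]],[0.03,[0,0,0],[0,0,0]],[0.03,[0,0,0],[0,0,0]],[0.03,[0,0,0],[0,0,0]]]'

```text
clock: 24.82
eef_pos: [0.5412, 0.1339, 0.2479]
tool_rot: [-90.0, 0.1, 1.2]
wrist_force: [-0.7, 0.5, 0.5]
grip_width: 0.03
```

```bash
python3 st.py;  python3 - <<'E'
from h import *
im=cams.get_image('wrist'); save(im,'w13.png')
E
```

```text
pos [0.54125 0.13391 0.2479 ] rot [-9.00e+01  5.00e-02  1.19e+00] Fw [-0.67  0.53  0.55] Ftool [-0.66 -0.55  0.54] Mtool [-0.012  0.026  0.009] g 0.03 24.825
```

View pics/w13.png

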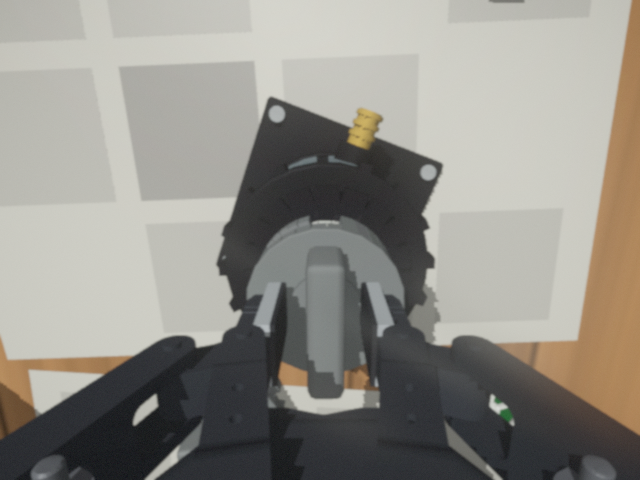

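drive_tool --targets '[[0.04,[0,-0.01,0],[0,0,0]],[0.05,[0,-0.03,0],[0,0,0]],[0.05,[0,-0.045,0],[0,0,0]],[0.05,[0,-0.045,-0.03],[0,0,0]],[0.05,[0,0,-0.05],[0,0,0]],[0.05,[0,0,0],[0,0,0]],[0.05,[0,0,0],[0,0,0]]]'

```text
clock: 25.75
eef_pos: [0.5431, 0.0539, 0.3785]
tool_rot: [-90.0, -0.0, 1.1]
wrist_force: [-0.1, -0.4, 0.7]
grip_width: 0.0501
```

```bash
python3 st.py;  python3 - <<'E'
from h import *
T,s=tool(); im=cams.get_image('wrist'); save(im,'w14.png'); np.savez('w14.npz',T=T)
a=cams.get_image('scene'); b=cams.get_image('top'); save(a,'s14.png')
def crop(im,x,y,w,h,f): return cv2.cvtColor(cv2.resize(im['frame'][y:y+h,x:x+w],None,fx=f,fy=f,interpolation=cv2.INTER_CUBIC),cv2.COLOR_RGB2BGR)
cv2.imwrite('pics/s14c.png',np.hstack([crop(a,310,150,100,140,4),crop(b,210,180,100,140,4)]))
E
```

```text
pos [0.54313 0.05391 0.37851] rot [-8.997e+01 -1.000e-02  1.150e+00] Fw [-0.12 -0.4   0.73] Ftool [-0.13 -0.73 -0.4 ] Mtool [ 0.032  0.015 -0.005] g 0.0501 25.75
```

View pics/w14.png

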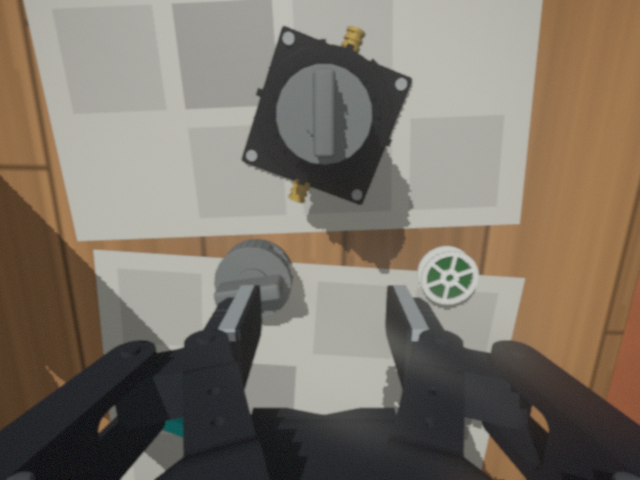

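View pics/s14c.png

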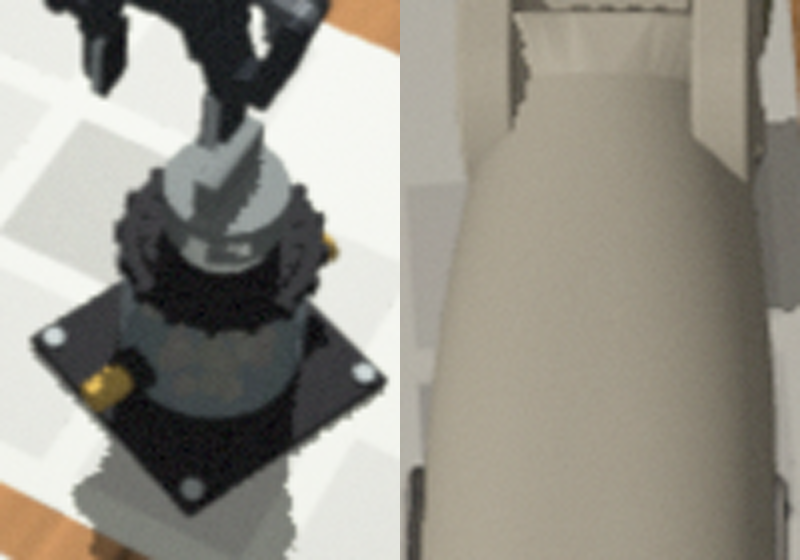

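View pics/s14.png

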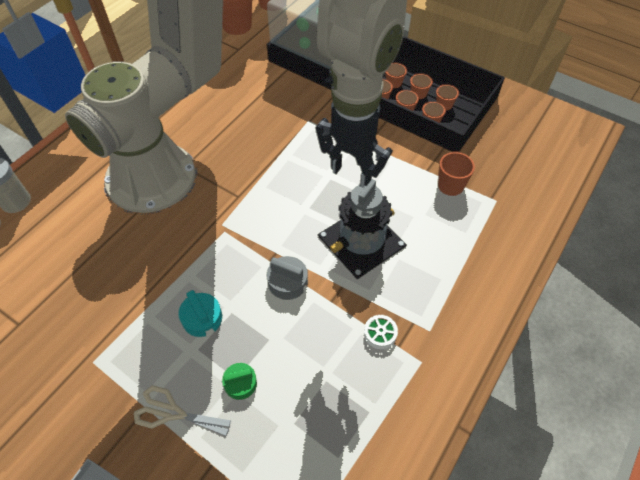

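```bash
python3 -c "
from h import *
print(job.sign_off())"
```

```text
the job is handed in; nothing more can be done
None
```

The feeder is closed. The small grey lid is on its mouth, locked in its notches and released. I handed the job in at about 26 s of the 72 s allowed; the hand-in reports no verdict.

- **Picking and aligning:** I took the smaller grey lid by its bar and lined its slots up with the lugs, which lie about 40° clockwise of the world x axis. I lowered it until the lugs went into the slots, with almost no side force.
- **Pushing and turning:** I pushed down to about 13 N and did not feel the hard stop. I then turned it clockwise about 0.86 rad, until the twisting resistance rose to 0.4 N m at the end wall, and backed off about 0.025 rad to relieve it.
- **Locking:** I let the lid rise until it stopped about 5 mm below where it first met the seal, which is inside the stated 3.3 to 6.7 mm. I then opened the fingers and moved well clear.
- **Last checks:** In the wrist and scene pictures the lid sits level, the bar is at the turned angle, and a lug shows at the end of its slot. The spool, pot and scissors look unmoved. The wrist force is back near zero.

**What disagreed:**
- The camera estimates of the lid's position along its bar differed by 1 to 2 mm. I took the middle value, and it went on without trouble.
- Side forces reached about 8 N while the lid was rising. I reduced them to about 4 N before letting go.
- The top camera was blocked by the arm at the end, so it gave no final check.

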